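# Index the vial carousel and load the blue vial

### The job

First turn the vial carousel by its grey grip bar until its blue pocket lines up with the orange arrow on the base. Then stand the blue-capped vial upright in the blue pocket, leaving the carousel turned that way. Leave the two red-capped vials where they are.

Things in the scene. Friction and masses are not known exactly. Their poses are not given: they have to be found in the camera images.
- rotor (a joint): Angle of the carousel's rotor on its fixed base (rad), growing counter-clockwise seen from above; 0 when the blue pocket is exactly at the orange arrow. It starts between -1.3 and -0.65, so it needs a counter-clockwise turn of 0.65 to 1.3 rad, less than one grasp's turn. It stays where it is left; friction about 0.1 N m (about 1.4 N pushed at a pocket). It turns freely to 2.4 rad either way.
- grip_bar (a point): Grey upright grip bar at the centre of the carousel, by which the rotor is turned. The point is on the rotor's axis, 58 mm above the worktop, a good height to grip. The bar is 16 mm thick along the point's x axis and 56 mm long along its y axis (it turns with the rotor); it is free from 35 mm to 70 mm above the worktop, on a round hub of 42 mm diameter. The blue pocket lies on the point's -x side, so the bar runs crosswise to the line from the centre to the blue pocket.
- blue_pocket (a point): Centre of the floor of the blue pocket, 25 mm above the worktop, 72 mm from the rotor's axis; it moves with the rotor. The pocket is a round blue cup, 34 mm inside and 42 mm outside diameter, 10 mm deep, rim 35 mm above the worktop. The white rotor deck (200 mm diameter, top 23 mm above the worktop) carries three like cups at 90 degree steps: counter-clockwise from blue they are red, yellow and green; all are empty.
- loading_point (a point): The loading point: where the centre of the blue pocket's floor must be brought, 72 mm from the rotor's axis on the side of the orange arrow. Fixed on the carousel's black base (220 mm diameter, 12 mm high), whose tongue with the orange arrow, pointing to the rotor's centre, reaches 160 mm from the axis. The arrow is roughly on the robot's side.
- blue_vial: Small glass injection vial with a blue cap, standing on the worktop to the left of the carousel: 21 mm diameter, 44 mm tall, about 30 g. Origin at the centre of its underside, z up along the vial. Grasp it round the glass body, which is 21 mm wide up to 35 mm above the underside; gripped with the fingertips 13 mm or more above its underside they stay clear of the pocket's rim.
- red_vial_a: Glass vial of the same size with a red cap, standing near the blue one, to be left alone. Origin at the centre of its underside.
- red_vial_b: A second such vial with a red cap, to be left alone. Origin at the centre of its underside. The three vials stand about 70 to 130 mm apart in a row, in any order.

How it is judged (in metres and radians):
On the way, in this order (a step that is already met when the one before it is completed fails the run):
1. the blue pocket is turned to the orange arrow while the blue vial is still away from it (horizontal distance between blue_pocket and loading_point below 0.016 m and horizontal distance between blue_vial and blue_pocket above 0.05 m and velocity of joint rotor between -0.1 and 0.1 rad/s), for 0.2 s.
2. the blue vial stands in the blue pocket at the arrow (horizontal distance between blue_pocket and loading_point below 0.016 m and horizontal distance between blue_vial and blue_pocket below 0.012 m and z of blue_vial in the frame of blue_pocket between -0.005 and 0.005 m and angle between blue_vial's own z axis and vertical below 0.17 rad), for 0.2 s.
At the end, for the whole second after the job is handed in: The blue pocket is at the loading point (within 16 mm, about 13 degrees) and the blue-capped vial stands in it: its underside within 5 mm of the pocket's floor and 12 mm of its centre, upright within 10 degrees, vial and rotor at rest (all of step 2 and linear speed of blue_vial below 0.02 m/s and velocity of joint rotor between -0.05 and 0.05 rad/s); the robot touches nothing.
It fails at once if a red-capped vial is shifted by more than 30 mm or knocked over (distance of any of red_vial_a, red_vial_b from where it was at the start of the episode above 0.03 m or angle between any of red_vial_a, red_vial_b's own z axis and vertical above 0.5 rad).
It also fails if it takes over 45 s, if anything falls off the work surface, if the arm or the gripper's body presses on something with over 40 N, if the wrist force passes 120 N, or if a joint passes its speed limit or range.

### The arm

A 6-joint arm with a two-finger parallel gripper is mounted at the origin on a cart in front of the work surface, level with it; the furniture and walls round the work are solid. World frame = base frame: x ahead of the robot, y to its left, z up, the work surface at z = 0. Lengths are in mm, angles in degrees, forces in N, time in s.
With the tool pointing down it reaches from about 350 to 850 mm from the base axis. Payload 8.1 kg.
Tool frame: the origin (TCP) lies midway between the tips of the shut fingers; the grasp point (between the pads) lies 19 mm behind it; z points along the fingers, y is the direction in which the jaws open and shut (so a half turn about z gives the same grasp; the last joint's range is limited). The gripper opens to 85 mm and grips with 20 to 120 N. Pads are 22 mm wide; open, the fingers measure 114 mm over their backs; the gripper's body (76 mm by 85 mm) begins 54 mm behind the grasp point. The pads swing forward as they close: fully open they stand 13 mm farther back than shut.
Start: joints at [61.284, 7.471, 85.268, -0, 87.261, -4.893], TCP at [242.333, 548.89, 231.292] pointing down, gripper open.
Joint ranges: [-169.43, 169.43], [-51.17, 129.36], [1.28, 143.12], [-76.62, 256.62], [0, 156.53], [-152.29, 152.29]. Speed limits (degrees/s): [136.94, 136.94, 159.86, 180, 180, 180].

### API

Orientations are given as [roll, pitch, yaw] about the fixed x, y, z axes, in that order (R = Rz(yaw) Ry(pitch) Rx(roll)).
In Python, from bench import telemetry, snapshot, camera_params, job gives the robot as it stands. The module is installed in compiled form; this text tells all that it offers.
- The arm moves only by the shell command python3 -m jog 'ROWS' [FORCE]. ROWS is JSON, a list that holds one entry, the list of rows, each a list of 7 numbers: the shift along the tool's x, y, z in units of 50 mm (1.0 is 50 mm), then the turn, a rotation vector about the tool's x, y, z in units of 2 pi rad (1.0 is 2 pi rad), then the opening, from 0 (shut) to 1 (fully open). In form: [[[dx, dy, dz, rx, ry, rz, claw], ...]]. A call has 1 to 12 rows; each row shifts and turns the commanded pose from where the row before left it, along the tool's axes as they then stand; what a row does not reach is not made up. A row lasts 1/8 s, in which the tool goes at most 62.5 mm and 10.7 degrees, less where a joint would pass 70% of its speed; a pose out of reach is approached as far as the arm can. A call with a number of a shift or a turn outside -1 to 1 is refused whole. A call with a gripper value outside its range is refused whole. The fingers move at their own pace and stop on an object; FORCE is the grip in N (left out, the last holds). Time passes only in rows, so rows that do not move let the fingers close. It gives the time, the measured TCP pose, the force and the opening at its end, in the units of the state.
- telemetry.sense(): the state, without advancing time (a new reading comes with each control period).
- snapshot(name): name is "scene" or "top"; returns (picture, depth): 480x640x3 uint8, red, green, blue; 480x640 float32, mm along the optical axis (not along the pixel's ray), 0 where there is no reading.
- camera_params(name): a dict with "K" (3x3 intrinsics, pixels), "extrinsics" (4x4, takes a point from camera to world coordinates). Camera axes: x right, y down, z forward; pixel columns grow to the right and rows downward; lengths in mm; the calibration is good to about 2 mm. A picture is of the moment at which its call begins. camera_params takes no time and is no camera call.
- job.hand_in(): hands the job in, once; it reports no verdict.
The state is a dict: "time": time; "joint_pos": joint angles; "qd": joint speeds; "joint_efforts": joint torques, N m; "tool_pos": TCP position; "tcp_rot": TCP orientation; "ft_force": force on the tool from outside, world axes, zero at the start; "wrist_torque": the same for the moment, N m; "finger_gap": finger opening in mm.
Only numpy, scipy, OpenCV 4.12 (cv2) and the standard library are available. Lean on these libraries where they do the work, as an engineer would, in place of code of your own. Each camera call takes 0.05 s, during which the arm holds its last target. There are 200 camera calls.

## Working session

There is one attempt and no reset: what is moved stays moved. The work goes in short steps, Python scripts to look and compute and a shell command to move; the robot and the scene stay as the last step left them, time stands still between calls to the robot, and variables do not carry over. Pictures are saved under pics/ and viewed, about 8 in all and at most 12, crops included, and the job is handed in when it is done.

```bash
mkdir -p pics; cat > h.py <<'E'
import numpy as np, cv2
from bench import telemetry, snapshot, camera_params, job
def save(name,fn,crop=None,scale=1):
    p,d=snapshot(name); np.savez(f'pics/{fn}.npz',p=p,d=d)
    q=p[:,:,::-1]
    if crop: x0,y0,x1,y1=crop; q=q[y0:y1,x0:x1]
    cv2.imwrite(f'pics/{fn}.png',cv2.resize(q,None,fx=scale,fy=scale,interpolation=cv2.INTER_CUBIC))
    return p,d
def ray(name,u,v):
    c=camera_params(name);K=np.array(c['K']);E=np.array(c['extrinsics'])
    r=E[:3,:3]@np.linalg.solve(K,[u,v,1.]); return E[:3,3],r
def onz(name,u,v,z):
    o,r=ray(name,u,v); return o+r*(z-o[2])/r[2]
def dep(name,d,u,v):
    o,r=ray(name,u,v); return o+r*d[int(round(v)),int(round(u))]
def tri(n1,a,n2,b):
    o1,r1=ray(n1,*a);o2,r2=ray(n2,*b)
    s=np.linalg.lstsq(np.c_[r1,-r2],o2-o1,rcond=None)[0]
    p,q=o1+s[0]*r1,o2+s[1]*r2; return (p+q)/2,np.linalg.norm(p-q)
E
python3 - <<'E'
from h import *
print(telemetry.sense())
for n in('scene','top'): save(n,n+'0'); print(camera_params(n))
E
```

```text
{'time': 0.0, 'joint_pos': array([ 6.12843705e+01,  7.51616016e+00,  8.53303766e+01, -1.40167827e-03,
        8.72604543e+01, -4.89174066e+00]), 'qd': array([-0.02681813,  0.0093723 , -0.05967377,  0.12243825,  0.02884411,
        0.0339064 ]), 'joint_efforts': array([ 4.40968925e-04, -5.69399321e+01, -5.00552416e+01, -1.38982459e-04,
        1.51069608e-02,  9.25361223e-05]), 'tool_pos': array([242.06452011, 548.3990832 , 230.22293858]), 'tcp_rot': array([-1.79893279e+02, -7.72862668e-03,  1.56176172e+02]), 'ft_force': array([-0.3386798 ,  0.03729544, -0.0648843 ]), 'wrist_torque': array([-0.00737954, -0.03376272,  0.02259539]), 'finger_gap': 85.31169250628162}
{'K': array([[572.01997286,   0.        , 319.37530147],
       [  0.        , 572.01997286, 244.72782073],
       [  0.        ,   0.        ,   1.        ]]), 'extrinsics': array([[-8.23037413e-01, -2.74618734e-01,  4.97186049e-01,
         7.89493945e+01],
       [-5.67650497e-01,  3.67564010e-01, -7.36661124e-01,
         8.14573086e+02],
       [ 1.95532476e-02, -8.88527574e-01, -4.58406393e-01,
         4.69963450e+02],
       [ 0.00000000e+00,  0.00000000e+00,  0.00000000e+00,
         1.00000000e+00]])}
{'K': array([[493.61189926,   0.        , 313.39819476],
       [  0.        , 493.61189926, 235.05853313],
       [  0.        ,   0.        ,   1.        ]]), 'extrinsics': array([[-2.47989319e-02, -9.98121455e-01,  5.60229732e-02,
         4.58697396e+02],
       [-9.99110678e-01,  2.66571562e-02,  3.26687740e-02,
         1.50097012e+02],
       [-3.41008174e-02, -5.51630000e-02, -9.97894873e-01,
         9.00958589e+02],
       [ 0.00000000e+00,  0.00000000e+00,  0.00000000e+00,
         1.00000000e+00]])}
```

View pics/top0.png

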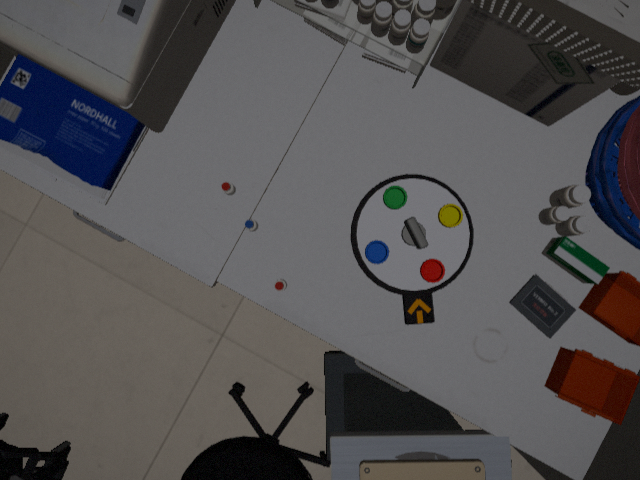

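View pics/scene0.png

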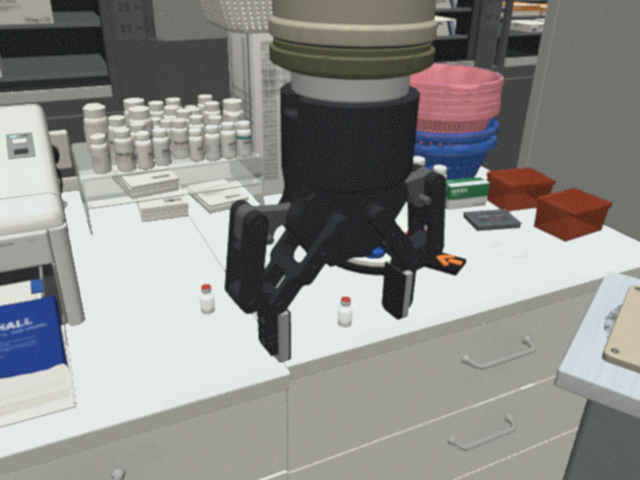

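Top view: blue cap (249,224), red caps (227,187) and (280,286), bar (414,233), blue cup (376,252), arrow tongue (419,308). In the scene view the arm hides the carousel and the blue vial. I'll measure from a crop of the top image.

```bash
python3 - <<'E'
from h import *
z=np.load('pics/top0.npz');p,d=z['p'],z['d']
cv2.imwrite('pics/topc.png',cv2.resize(p[165:335,210:480,::-1],None,fx=2.9,fy=2.9,interpolation=cv2.INTER_CUBIC))
hsv=cv2.cvtColor(p,cv2.COLOR_RGB2HSV)
def blobs(lo,hi,x0,y0,x1,y1,z,mn=20):
    m=cv2.inRange(hsv,lo,hi);k=np.zeros_like(m);k[y0:y1,x0:x1]=m[y0:y1,x0:x1]
    n,_,s,c=cv2.connectedComponentsWithStats(k)
    for i in range(1,n):
        if s[i][4]>mn: print(c[i].round(1),s[i],onz('top',*c[i],z).round(1),'depth',dep('top',d,*c[i]).round(1))
R=(200,160,490,340)
print('blue');blobs((100,100,50),(125,255,255),*R,35)
print('red');blobs((0,120,60),(8,255,255),*R,35)
print('yel/or');blobs((10,120,60),(35,255,255),*R,35)
print('grn');blobs((50,100,40),(80,255,255),*R,35)
print('bar',dep('top',d,414,233),dep('top',d,400,215),dep('top',d,300,240))
E
```

```text
blue
[248.6 223.7] [245 220   8   8  49] [530.5 292.6  35. ] depth [529.8 291.1  44.2]
[376.4 251.7] [365 241  24  23 432] [475.3  69.   35. ] depth [475.4  68.3  27.1]
red
[225.3 186.1] [222 183   8   8  49] [598.7 333.1  35. ] depth [597.4 331.3  43.2]
[432.  270.2] [421 259  24  23 409] [440.8 -26.1  35. ] depth [440.5 -28.1  24.8]
[278.7 285.4] [275 282   8   8  51] [420.6 241.5  35. ] depth [421.1 240.2  47.5]
yel/or
[450.  215.2] [439 204  24  23 430] [535.7 -60.9  35. ] depth [536.8 -63.9  22.9]
[418.6 306.1] [408 299  23  16 166] [379.3  -0.7  35. ] depth [377.4  -4.3  14.4]
[419.4 316.3] [416 310   7  14  76] [361.7  -1.5  35. ] depth [359.6  -4.7  16.7]
grn
[394.5 197. ] [383 186  24  23 419] [570.4  34.3  35. ] depth [571.7  33.   25. ]
bar [504.46009524   8.09843997  67.0601599 ] [539.47444072  24.24105186  23.72315587] [500.80663916 204.2434061    1.57490612]
```

View pics/topc.png

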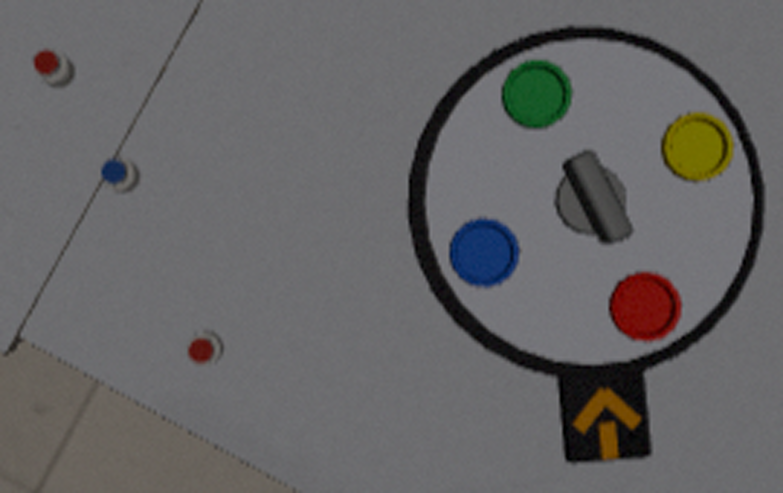

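Rotor centre from both cup pairs is (505.5, 4.1), with cup radius 71.6 mm (should be 72). The blue cup is at 114.9° and the arrow at 183.6°, so the turn is 68.7° (1.20 rad), inside the stated range. Next is a move above the bar.

```bash
cat >> h.py <<'E'
def shift(yaw,d):
    a=np.radians(yaw);c,s=np.cos(a),np.sin(a)
    d=np.array(d,float); return np.array([c*d[0]+s*d[1], s*d[0]-c*d[1], -d[2]])/50
E
python3 -c "
from h import *
print(shift(156.177,(505.5-242.33,4.1-548.89,130-231.29)), (156.177-24.9)/360)"
```

```text
[-9.21589608 -7.84149837  2.0258    ] 0.3646583333333333
```

```bash
python3 -m jog '[[[-0.768,-0.6535,0.169,0,0,0,1],[-0.768,-0.6535,0.169,0,0,0,1],[-0.768,-0.6535,0.169,0,0,0,1],[-0.768,-0.6535,0.169,0,0,0,1],[-0.768,-0.6535,0.169,0,0,0,1],[-0.768,-0.6535,0.169,0,0,0,1],[-0.768,-0.6535,0.169,0,0,0,1],[-0.768,-0.6535,0.169,0,0,0,1],[-0.768,-0.6535,0.169,0,0,0,1],[-0.768,-0.6535,0.169,0,0,0,1],[-0.768,-0.6535,0.169,0,0,0,1],[-0.768,-0.6535,0.168,0,0,0,1]]]' 40
python3 -m jog '[[[0,0,0,0,0,0.028,1],[0,0,0,0,0,0.028,1],[0,0,0,0,0,0.028,1],[0,0,0,0,0,0.028,1],[0,0,0,0,0,0.028,1],[0,0,0,0,0,0.028,1],[0,0,0,0,0,0.028,1],[0,0,0,0,0,0.028,1],[0,0,0,0,0,0.028,1],[0,0,0,0,0,0.028,1],[0,0,0,0,0,0.028,1],[0,0,0,0,0,0.028,1]]]'
python3 -m jog '[[[0,0,0,0,0,0.028,1],[0,0,0,0,0,0,1],[0,0,0,0,0,0,1]]]'
python3 - <<'E'
from h import *
save('scene','scene1')
E
```

```text
time: 1.6
tool_pos: [505.7, 2.5, 129.4]
tcp_rot: [180.0, -0.0, 156.2]
ft_force: [1.3, -0.1, 0.2]
finger_gap: 85.6
time: 3.1
tool_pos: [505.1, 4.2, 129.5]
tcp_rot: [-180.0, 0.0, 34.9]
ft_force: [-0.1, -0.2, -0.0]
finger_gap: 85.5
time: 3.48
tool_pos: [505.3, 4.1, 129.7]
tcp_rot: [-180.0, 0.0, 25.4]
ft_force: [0.1, -0.5, -0.9]
finger_gap: 85.6
```

View pics/scene1.png

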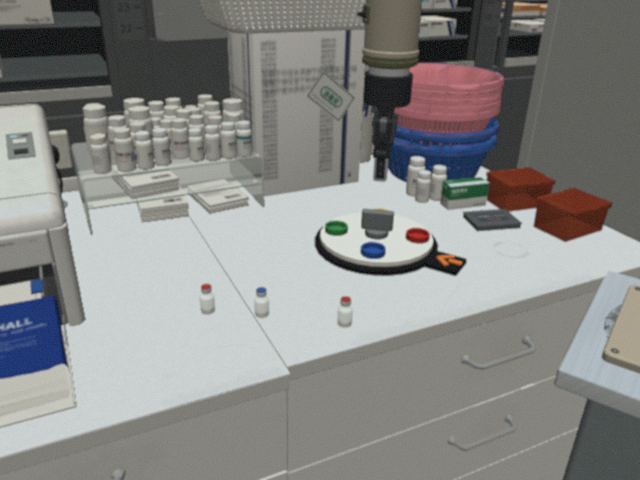

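The arm is now clear of the view: blue vial cap at about (262,291), bar top at about (377,211), cups blue (373,249), red (417,235), green (336,227). I'll triangulate these against the top view.

```bash
python3 - <<'E'
from h import *
p=np.load('pics/scene1.npz')['p'];hsv=cv2.cvtColor(p,cv2.COLOR_RGB2HSV)
def cen(lo,hi,x0,y0,x1,y1):
    m=cv2.inRange(hsv[y0:y1,x0:x1],lo,hi);v,u=np.nonzero(m);print(len(u),u.min()+x0,u.max()+x0,v.min()+y0,v.max()+y0);return u.mean()+x0,v.mean()+y0
B=((100,100,40),(125,255,255));Rd=((0,120,50),(8,255,255))
for n,c,box,t in (('bluecap',B,(250,280,275,300),(248.6,223.7)),('redcapA',Rd,(198,278,218,296),(225.3,186.1)),('redcapB',Rd,(335,290,356,308),(278.7,285.4)),('bluecup',B,(355,238,390,260),(376.4,251.7)),('redcup',Rd,(400,224,432,245),(432,270.2)),('green',((50,100,40),(80,255,255)),(320,215,350,240),(394.5,197))):
    q=cen(*c,*box); r=tri('scene',q,'top',t); print(n,np.round(q,1),r[0].round(1),round(r[1],1))
# bar top centre in top crop: enlarged (597,196)->px ; scene bar top centre
print('bar',tri('scene',(378,209.5),'top',(210+582/2.9,165+160/2.9)),tri('scene',(378,209.5),'top',(210+600/2.9,165+197/2.9)))
print('vial at z=44',onz('top',248.6,223.7,44),onz('scene',262,290.5,44))
E
```

```text
27 257 264 288 291
bluecap [260.9 289.6] [529.8 291.3  43. ] 0.0
26 202 209 285 288
redcapA [205.5 286.5] [597.5 331.4  43.2] 0.5
28 342 349 297 301
redcapB [345.4 299.1] [421.  240.7  42.5] 0.1
292 362 384 243 257
bluecup [372.7 249.9] [475.4  68.5  29.1] 0.1
232 407 428 229 241
redcup [417.4 234.9] [440.5 -27.3  29.3] 0.2
217 326 346 222 233
green [335.8 227.6] [571.2  33.6  29.2] 0.2
bar (array([515.81022715,   8.15384246,  71.02510403]), np.float64(22.881110276574987)) (array([504.50163898,   4.29003015,  71.91435656]), np.float64(0.7350865444376069))
vial at z=44 [529.73675805 291.06987907  44.        ] [525.99058271 293.35617027  44.        ]
```

Two-view heights match the text: caps about 43, bar top about 71, cups about 29 (mean over the blob). Blue vial is at (529.8, 291.2). Next: descend and grip the bar.

```bash
python3 -m jog '[[[0,0,0.44,0,0,0,1],[0,0,0.44,0,0,0,1],[0,0,0.44,0,0,0,1],[0,0,0.44,0,0,0,1],[0,0,0,0,0,0,1],[0,0,0,0,0,0,0],[0,0,0,0,0,0,0],[0,0,0,0,0,0,0],[0,0,0,0,0,0,0],[0,0,0,0,0,0,0],[0,0,0,0,0,0,0],[0,0,0,0,0,0,0]]]' 40
```

```text
time: 5.03
tool_pos: [506.5, 2.9, 42.8]
tcp_rot: [179.9, -0.1, 25.1]
ft_force: [2.2, -6.1, 2.3]
finger_gap: 15.2
```

```bash
python3 -m jog '[[[0,0,0,0,0,-0.0191,0],[0,0,0,0,0,-0.0191,0],[0,0,0,0,0,-0.0191,0],[0,0,0,0,0,-0.0191,0],[0,0,0,0,0,-0.0191,0],[0,0,0,0,0,-0.0191,0],[0,0,0,0,0,-0.0191,0],[0,0,0,0,0,-0.0191,0],[0,0,0,0,0,-0.0191,0],[0,0,0,0,0,-0.0191,0],[0,0,0,0,0,0,0],[0,0,0,0,0,0,0]]]'
python3 -m jog '[[[0,0,0,0,0,0,0],[0,0,0,0,0,0,0.6],[0,0,0,0,0,0,0.6],[0,0,0,0,0,0,0.6],[0,0,0,0,0,0,0.6],[0,0,-0.5,0,0,0,0.6],[0,0,-0.8,0,0,0,0.6],[0,0,-0.8,0,0,0,0.6],[0,0,0,0,0,0,0.6]]]'
python3 - <<'E'
from h import *
p,d=save('top','top2',(160,160,480,340),2.5)
q,_=save('scene','scene2')
r=[]
for n,im,x0,y0,x1,y1 in(('top',p,345,160,480,300),('scene',q,300,190,450,280)):
    h=cv2.cvtColor(im,cv2.COLOR_RGB2HSV)[y0:y1,x0:x1]
    for c,lo,hi in(('blue',(100,100,40),(125,255,255)),('red',(0,120,50),(8,255,255)),('yel',(20,120,60),(35,255,255)),('green',(50,100,40),(80,255,255))):
        v,u=np.nonzero(cv2.inRange(h,lo,hi))
        if len(u)>30: print(n,c,len(u),(u.mean()+x0).round(1),(v.mean()+y0).round(1),onz(n,u.mean()+x0,v.mean()+y0,30).round(1))
E
```

```text
time: 6.52
tool_pos: [507.1, 2.5, 42.9]
tcp_rot: [179.8, 0.2, 93.9]
ft_force: [5.2, -7.3, -1.6]
finger_gap: 15.6
time: 7.65
tool_pos: [508.2, 3.9, 151.1]
tcp_rot: [179.6, 0.1, 93.9]
ft_force: [0.8, 0.9, 0.4]
finger_gap: 51.7
top blue 296 414.0 274.4 [434.    4.4  30. ]
top yel 431 408.9 192.9 [577.5   8.1  30. ]
top green 427 372.3 237.2 [501.   74.9  30. ]
scene blue 266 414.2 241.4 [4.333e+02 1.000e-01 3.000e+01]
scene red 169 395.4 218.3 [503.8 -64.7  30. ]
scene yel 213 340.5 222.0 [576.6  10.1  30. ]
scene green 306 370.0 239.6 [497.4  39.9  30. ]
```

View pics/top2.png

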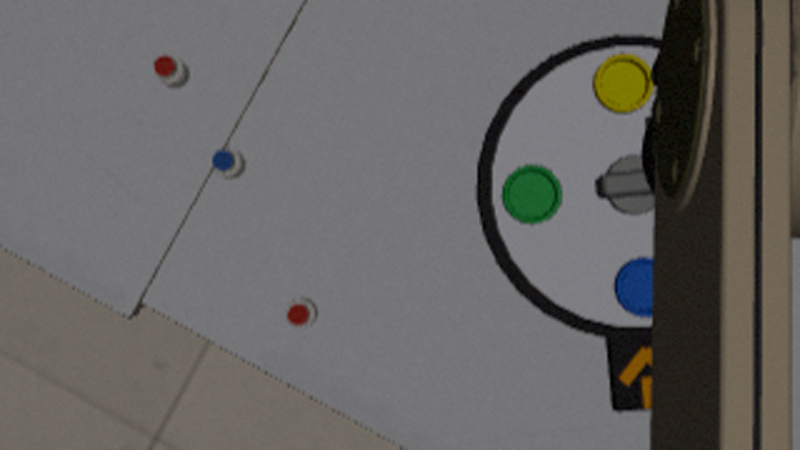

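Cups now show blue at 183.4–183.5°, against the arrow at 183.6°. The pocket is at (433.4, −0.6), so step 1 looks met. Next I turn the tool so that the jaws open across the row of vials.

```bash
python3 -m jog '[[[0,0,0,0,0,0.0265,0.7],[0,0,0,0,0,0.0265,0.7],[0,0,0,0,0,0.0265,0.7],[0,0,0,0,0,0.0265,0.7],[0,0,0,0,0,0.0265,0.7],[0,0,0,0,0,0.0265,0.7],[0,0,0,0,0,0.0265,0.7],[0,0,0,0,0,0,0.7],[0,0,0,0,0,0,0.7]]]'
python3 - <<'E'
from h import *
s=telemetry.sense();print(s['tool_pos'],s['tcp_rot'])
print(shift(s['tcp_rot'][2],np.array([529.8,291.2,120])-s['tool_pos']))
E
```

```text
time: 8.88
tool_pos: [504.8, 4.1, 145.9]
tcp_rot: [-179.9, 0.1, 27.3]
ft_force: [0.8, -0.9, 0.8]
finger_gap: 59.8
[504.84338509   4.14734911 145.88007288] [-1.79945585e+02  8.61730385e-02  2.73334831e+01]
[ 3.07951599 -4.87087303  0.51760146]
```

```bash
python3 -m jog '[[[0.44,-0.696,0.074,0,0,0,0.7],[0.44,-0.696,0.074,0,0,0,0.7],[0.44,-0.696,0.074,0,0,0,0.7],[0.44,-0.696,0.074,0,0,0,0.7],[0.44,-0.696,0.074,0,0,0,0.7],[0.44,-0.696,0.074,0,0,0,0.7],[0.44,-0.695,0.074,0,0,0,0.7],[0,0,0,0,0,0,0.7],[0,0,0,0,0,0,0.7],[0,0,0,0,0,0,0.7]]]'
python3 - <<'E'
from h import *
s=telemetry.sense();print(s['tool_pos'],s['tcp_rot'])
print(shift(s['tcp_rot'][2],np.array([529.8,291.2,13])-s['tool_pos']))
save('scene','scene3',(170,160,410,340),3)
E
```

```text
time: 10.12
tool_pos: [531.6, 290.0, 121.0]
tcp_rot: [180.0, 0.0, 27.1]
ft_force: [0.3, -0.1, 0.1]
finger_gap: 59.5
[531.62130246 290.00774234 120.98009   ] [1.79985506e+02 1.94811759e-02 2.71013745e+01]
[-0.02156349 -0.03782148  2.1596018 ]
```

View pics/scene3.png

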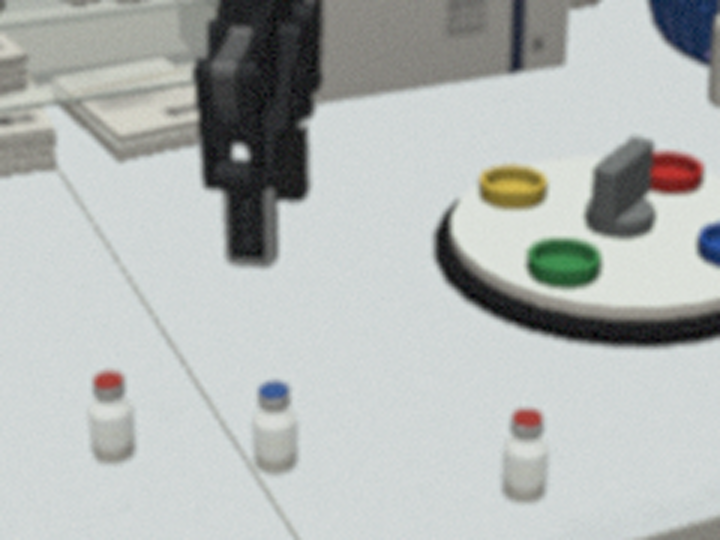

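The gripper hangs over the blue vial (crop cap (274,390), fingertip (250,262)), and the carousel is aligned. A quick projection check comes before descending.

```bash
python3 - <<'E'
from h import *
c=camera_params('scene');E=np.linalg.inv(c['extrinsics'])
for P in ([531.6,290,121],[531.6-14,290+27+5,126],[529.8,291.2,44]):
    q=c['K']@(E[:3,:3]@P+E[:3,3]);q=q[:2]/q[2];print((q-[170,160])*3)
E
```

```text
[266.61561917 238.48574796]
[243.34399    263.72577704]
[272.66996938 386.98622781]
```

Consistent. Now a slow descent and grasp.

```bash
python3 -m jog '[[[-0.02,-0.038,0.54,0,0,0,0.7],[0,0,0.54,0,0,0,0.7],[0,0,0.54,0,0,0,0.7],[0,0,0.54,0,0,0,0.7],[0,0,0,0,0,0,0.7],[0,0,0,0,0,0,0],[0,0,0,0,0,0,0],[0,0,0,0,0,0,0],[0,0,0,0,0,0,0],[0,0,0,0,0,0,0],[0,0,0,0,0,0,0]]]' 25
```

```text
time: 11.55
tool_pos: [531.1, 292.7, 15.0]
tcp_rot: [180.0, -0.2, 27.1]
ft_force: [0.2, -1.2, 6.9]
finger_gap: 20.2
```

```bash
python3 -m jog '[[[0,0,-0.4,0,0,0,0],[0,0,-0.8,0,0,0,0],[0,0,-0.8,0,0,0,0],[0,0,0,0,0,0,0],[0,0,0,0,0,0,0]]]'
python3 - <<'E'
from h import *
s=telemetry.sense();print(s['tool_pos'],s['tcp_rot'],s['finger_gap'])
print(shift(s['tcp_rot'][2],np.array([433.4,-.6,115])-s['tool_pos']))
E
```

```text
time: 12.18
tool_pos: [529.8, 292.4, 113.6]
tcp_rot: [180.0, -0.0, 27.1]
ft_force: [-0.6, 0.5, -1.1]
finger_gap: 20.1
[529.76541832 292.3630036  113.61544873] [ 1.79999282e+02 -3.61670568e-02  2.71278452e+01] 20.124342572393672
[-4.38697838  4.33588132 -0.02769103]
```

```bash
python3 -m jog '[[[-0.44,0.434,0,0,0,0,0],[-0.44,0.434,0,0,0,0,0],[-0.44,0.434,0,0,0,0,0],[-0.44,0.434,0,0,0,0,0],[-0.44,0.434,0,0,0,0,0],[-0.44,0.434,0,0,0,0,0],[-0.44,0.434,0,0,0,0,0],[-0.44,0.434,0,0,0,0,0],[-0.44,0.434,0,0,0,0,0],[-0.427,0.43,0,0,0,0,0],[0,0,0,0,0,0,0],[0,0,0,0,0,0,0]]]'
python3 -m jog '[[[0,0,0,0,0,0,0],[0,0,0,0,0,0,0]]]'
python3 - <<'E'
from h import *
s=telemetry.sense();print(s['tool_pos'],s['tcp_rot'],s['finger_gap'])
print(shift(s['tcp_rot'][2],np.array([433.4,-.6,115])-s['tool_pos']))
q,_=save('scene','scene4',(300,150,480,285),4)
h=cv2.cvtColor(q,cv2.COLOR_RGB2HSV)[150:285,300:480]
n,_,st,c=cv2.connectedComponentsWithStats(cv2.inRange(h,(100,100,40),(125,255,255)))
for i in range(1,n):
    if st[i][4]>8: print(st[i],c[i]+[300,150])
E
```

```text
time: 13.68
tool_pos: [432.8, -0.2, 112.3]
tcp_rot: [-179.9, 0.1, 27.1]
ft_force: [0.4, 1.1, -0.3]
finger_gap: 20.1
time: 13.92
tool_pos: [433.4, -0.0, 112.9]
tcp_rot: [-180.0, 0.0, 27.2]
ft_force: [0.4, -0.7, -0.3]
finger_gap: 20.3
[ 4.33399979e+02 -2.63981026e-02  1.12880991e+02] [-1.79984558e+02  1.55156532e-02  2.71803946e+01] 20.297317013160324
[-0.00523999  0.0102054  -0.04238017]
[ 85   0  29  30 558] [398.52688172 161.20609319]
[ 135    0   45   29 1043] [458.79674017 162.06423778]
[103  85  23  14 266] [414.18045113 241.36090226]
```

View pics/scene4.png

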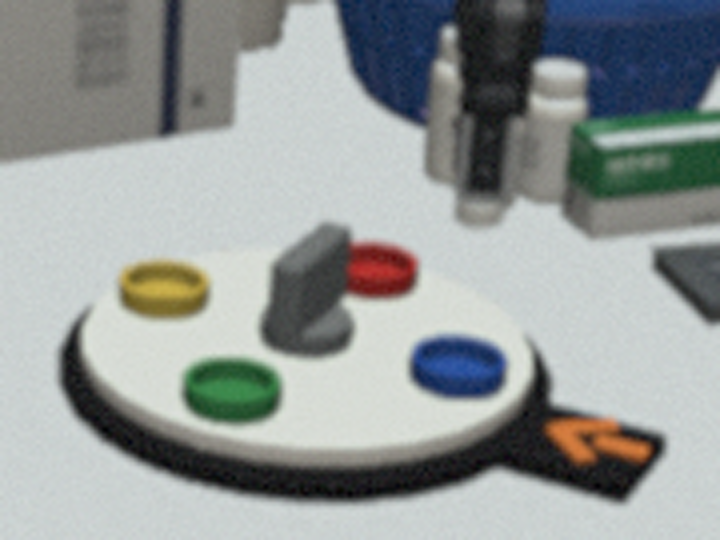

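The vial hangs upright between the fingers, its bottom at crop (481,217), i.e. pixel (420,204). The blue cup is at crop (458,365), pixel (414,241). I'll check its xy.

```bash
python3 - <<'E'
from h import *
for v in(213,217): print(onz('scene',300+481/4,150+v/4,98))
print(onz('scene',414.2,241.4,30))
E
```

```text
[433.22353638  -7.79599036  98.        ]
[431.36455939  -3.92841494  98.        ]
[4.33218470e+02 2.42282294e-01 3.00000000e+01]
```

```bash
python3 -m jog '[[[0.03,0,0.4,0,0,0,0],[0,0,0.4,0,0,0,0],[0,0,0.3,0,0,0,0],[0,0,0.15,0,0,0,0],[0,0,0.12,0,0,0,0],[0,0,0,0,0,0,0],[0,0,0,0,0,0,0]]]'
python3 - <<'E'
from h import *
save('scene','scene5',(360,180,460,270),7)
E
```

```text
time: 14.85
tool_pos: [435.2, -0.1, 45.1]
tcp_rot: [180.0, -0.0, 27.1]
ft_force: [-0.9, 0.9, -0.5]
finger_gap: 19.8
```

View pics/scene5.png

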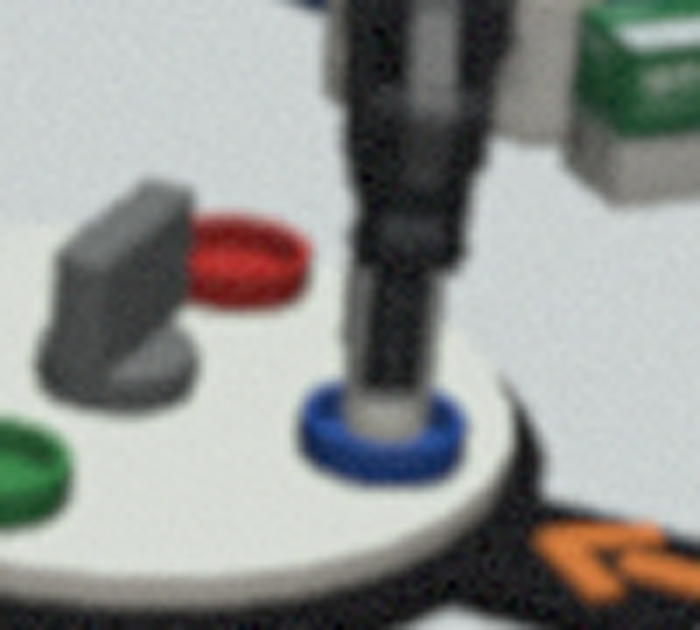

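The vial is centred and already dipping into the blue cup (vial centre u≈390, cup centre u≈383 in the crop). I'll lower it the last few mm while watching the force.

```bash
python3 -m jog '[[[0.02,0,0.05,0,0,0,0],[0,0,0.03,0,0,0,0],[0,0,0,0,0,0,0],[0,0,0,0,0,0,0]]]'; python3 -m jog '[[[0,0,0.02,0,0,0,0],[0,0,0,0,0,0,0],[0,0,0,0,0,0,0]]]'
```

```text
time: 15.4
tool_pos: [435.5, 0.5, 40.5]
tcp_rot: [-180.0, 0.0, 27.1]
ft_force: [0.4, 0.5, -0.7]
finger_gap: 20.1
time: 15.78
tool_pos: [435.8, 0.4, 39.9]
tcp_rot: [180.0, -0.0, 27.1]
ft_force: [-2.3, 0.4, 5.3]
finger_gap: 19.9
```

Contact (5 N up) at TCP z 39.9, as expected. Release and retreat.

```bash
python3 -m jog '[[[0,0,0,0,0,0,0.3],[0,0,0,0,0,0,0.4],[0,0,0,0,0,0,0.5],[0,0,0,0,0,0,0.5],[0,0,0,0,0,0,0.5],[0,0,-0.3,0,0,0,0.5],[0,0,-0.6,0,0,0,0.5],[0,0,-0.9,0,0,0,0.5],[0,0,-0.9,0,0,0,0.5]]]'
python3 -m jog '[[[0.445,-0.895,-0.2,0,0,0,0.5],[0.445,-0.895,-0.2,0,0,0,0.5],[0.445,-0.895,-0.2,0,0,0,0.5],[0.445,-0.895,-0.2,0,0,0,0.5],[0,0,0,0,0,0,0.5],[0,0,0,0,0,0,0.5],[0,0,0,0,0,0,0.5]]]'
python3 - <<'E'
from h import *
save('top','top6');a=save('scene','scene6')
t=cv2.imread('pics/top6.png')[165:345,340:490];s=cv2.imread('pics/scene6.png')[170:290,310:470]
f=lambda i,k:cv2.resize(i,None,fx=k,fy=k,interpolation=cv2.INTER_CUBIC)
t=f(t,2.6);s=f(s,2.6);h=max(len(t),len(s));P=lambda i:cv2.copyMakeBorder(i,0,h-len(i),0,0,0)
cv2.imwrite('pics/fin.png',np.hstack([P(t),P(s)]))
E
```

```text
time: 16.9
tool_pos: [435.5, 0.5, 176.9]
tcp_rot: [180.0, -0.0, 27.1]
ft_force: [-0.8, -0.4, -0.3]
finger_gap: 42.9
time: 17.77
tool_pos: [433.2, 199.3, 214.5]
tcp_rot: [180.0, 0.0, 27.0]
ft_force: [0.8, -0.2, 1.0]
finger_gap: 42.7
```

View pics/fin.png

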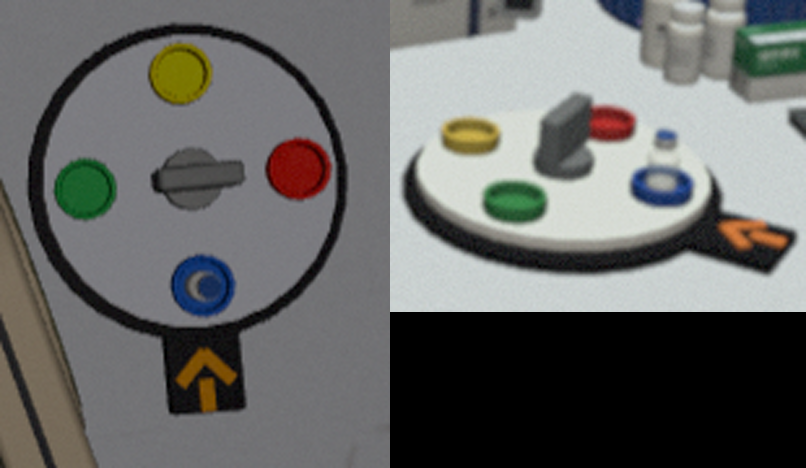

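Left (top view): the vial stands in the blue cup at the arrow, cap at crop (208,287). Right (scene view): it is upright, cap at crop (666,135). One last numeric check, then hand in.

```bash
python3 - <<'E'
from h import *
print('cap',tri('scene',(310+276/2.6,170+136/2.6),'top',(340+208/2.6,165+287/2.6)))
p=np.load('pics/top6.npz')['p'];h=cv2.cvtColor(p,cv2.COLOR_RGB2HSV)[160:300,345:480]
for c,lo,hi in(('red',(0,120,50),(8,255,255)),('yel',(20,120,60),(35,255,255)),('green',(50,100,40),(80,255,255))):
    v,u=np.nonzero(cv2.inRange(h,lo,hi));print(c,onz('top',u.mean()+345,v.mean()+160,30).round(1))
job.hand_in()
E
```

```text
cap (array([433.2104747 ,   0.53421233,  66.11118108]), np.float64(0.08899800983074739))
red [510.7 -68.6  30. ]
yel [577.5   8.   30. ]
green [501.   75.1  30. ]
the job is handed in; nothing more can be done
```

I turned the carousel about 69° counter-clockwise by the grip bar, stood the blue-capped vial in the blue pocket, backed the arm away and handed in at about 18 s.

- **Carousel:** in the last top view the other three cups put the blue pocket within about 0.5° of the arrow, and it had not moved since the turn.
- **Vial:** the two views put the cap at (433.2, 0.5, 66). That is about 1 mm sideways from the pocket centre (433.4, −0.6). The height fits a 44 mm vial standing on the 25 mm floor, allowing 2–3 mm because the mark was on the cap's side. It looked upright.
- **Red vials:** they stood clear of every path and had not moved in the top view after the turn. I did not measure them again at the end.
- **Disagreement:** while the vial hung in the gripper, the scene camera put it about 3 mm to one side of where the arm's pose said. I corrected about 2.5 mm of that before release.

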